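Raise the spoon stand one hole

TASK

The spoons clipped in the steel stand hang almost on the board: raise the stand's sleeve by one hole. Squeeze the sprung button in, slide the sleeve up until the button pops out through the next hole, without wrenching on the button, and let go; then press down on the sleeve's top cap with the closed fingers, about as hard as a kilo and a half, to make sure that it holds. Leave everything else on the board where it is, and the sleeve standing free.

Things in the scene. Friction and masses are not known exactly. Their poses are not given: they have to be found in the camera images.
- board: Butcher-block board, 340 (its x) by 560 (its y) by 30 mm thick, lying flat and fixed, its +x edge sticking out over the drawer. Origin: centre of its underside; z up.
- stand: Steel spoon stand clamped on the board's +x edge. Origin: on the axis of its upright post (20 mm square), at the board's top face; z up, x away from the robot to the board's edge (28 mm off), y along the cross bar. The post's +x side holds the brass sprung button, 132 mm above the origin: 10 mm across, half-round dome, tip at x = 18.5 mm when out, 11 mm when hidden in the sleeve between holes.
- sleeve: 26 mm square steel tube, 140 mm long, wall 2 mm, 0.2 to 0.45 kg, sliding straight up and down over the stand's post. Origin: centre of the top of its cap; axes as the stand's; at z = 166 mm in the stand's frame at the start. Its +x face (x = 13 mm) has two round 11.5 mm holes. A glide (5 N of friction) holds it where it is left, even with the button in no hole, but not against a push.
- first_hole (a point): Centre of the sleeve's upper hole, 34 mm below the cap's top, outside of its +x face. At the start the button sticks out of it by 5.5 mm and locks the sleeve (0.75 mm play). A finger over the button and the other on the opposite face squeeze it flush (5 N; grip with about 50 N); lifting the sleeve so gripped cams the dome in the rest of the way (about 10 N besides weight and friction).
- front (a point): Point on the outside of the sleeve's +x face, 21 mm straight below the first hole. The next hole lies farther down the same line, 32 to 52 mm below the first: the spacing differs from stand to stand. No finger may cover it. When the button pops through it the sleeve stops dead and the pull rises steeply.
- bar (a point): Middle of the sleeve's cross bar, 12 mm below the cap's top: 8 mm thick in x, 10 mm high, 206 mm long in y. A red and a blue spoon are clipped in it at y = -60 and +60 mm and go up with the sleeve; for 42 mm either side of the tube in y there is nothing but the bar.
- cap: Black plastic cap, 28 mm square, flat, closing the top of the sleeve. Origin: centre of its top face. Here the sleeve is pressed to test it. The stop is hard: go down slowly and watch the force. The button stands 28 N from the sleeve, up or down; more spoils it.
- bowl: White ceramic bowl with yellow ducks, 120 mm across the rim, 52 mm high, on the board. Origin: centre of its underside.
- jar: Closed pink snack jar, 70 mm across, 80 mm high, on the board. Origin: centre of its underside.
- spoon_green: Loose green plastic spoon, 140 mm long, lying on the board along its own x. Origin: middle of its underside.
- spoon_orange: Loose orange plastic spoon, the same size, lying on the board along its own x. Origin: middle of its underside.

How it is judged (in metres and radians):
On the way, in this order (a step that is already met when the one before it is completed fails the run):
1. the sleeve is off its first hole, on its way up (z of sleeve in the frame of stand above 0.174 m), for 0.05 s.
2. the sleeve is one hole higher, at rest, and the fingers have let go of it (z of sleeve in the frame of stand between 0.194 and 0.222 m and linear speed of sleeve below 0.003 m/s and contact force between the fingers and sleeve below 0.3 N), for 0.2 s.
3. the fingers press down on the cap with more than 9 N and the button, popped through the next hole, bears it (more than 8 N between stand and sleeve) (z of sleeve in the frame of stand between 0.194 and 0.222 m and contact force between the fingers and cap above 9 N and contact force between stand and sleeve above 8 N), for 0.2 s.
At the end, for the whole second after the job is handed in: The sleeve stands one hole (28 to 56 mm) higher than at the start, where it bore the test push, at rest and untouched (all of step 2).
It fails at once if the button is wrenched: more than 28 N between the stand's button and the sleeve (contact force between stand and sleeve above 28 N).
It fails at once if a bystander (bowl, jar or loose spoon) is moved by more than 15 mm (distance of any of bowl, jar, spoon_green, spoon_orange from where it was at the start of the episode above 0.015 m).
It also fails if it takes over 51 s, if anything falls off the work surface, if the arm or the gripper's body presses on something with over 40 N, if the wrist force passes 120 N, or if a joint passes its speed limit or range.

ROBOT

A 6-joint arm with a two-finger parallel gripper is mounted at the origin on the work surface. World frame = base frame: x ahead of the robot, y to its left, z up, the work surface at z = 0. Lengths are in m, angles in degrees, forces in N, time in s.
With the tool pointing down it reaches from about 0.25 to 0.725 m from the base axis. Payload 9.7 kg.
Tool frame: the origin (TCP) lies midway between the tips of the shut fingers; the grasp point (between the pads) lies 19 mm behind it (grip_point_offset is the distance from the TCP to the grasp point, in m); y points along the fingers, z is the direction in which the jaws open and shut, and the axes are right-handed (so a half turn about y gives the same grasp; the last joint's range is limited). The gripper opens to 85 mm and grips with 20 to 120 N. Pads are 22 mm wide; open, the fingers measure 114 mm over their backs; the gripper's body (76 mm by 85 mm) begins 54 mm behind the grasp point. The pads swing forward as they close: fully open they stand 13 mm farther back than shut.
Start: joints at [65.088, 4.979, 10.078, 95.1, 0, 90], TCP at [0.232, 0.499, 0.231] pointing down, gripper open.
Joint ranges: [-179.16, 179.16], [-48.56, 103.87], [-65.8, 70.77], [-126.05, 130.52], [-82.76, 87.17], [-180, 180]. Speed limits (degrees/s): [127.2, 127.2, 147.25, 180, 180, 180].

INTERFACE

Orientations are given as [roll, pitch, yaw] about the fixed x, y, z axes, in that order (R = Rz(yaw) Ry(pitch) Rx(roll)).
In Python, from workcell import get_obs, camera, job_done, grip_point_offset gives the robot as it stands.
- The arm moves only by the tool move_arm, never from a script. Its argument "deltas" is a list that holds one entry, the list of rows, each a list of 4 numbers: the shift along the tool's x, y, z in m, then the turn about the tool's y in degrees. A call has 1 to 5 rows; each row is the pose to reach, as a shift and turn from the pose commanded when the call began, along the tool's axes at that moment; what a row does not reach only later rows make up. A row lasts 1/10 s, in which the tool goes at most 50 mm and 8.59 degrees, less where a joint would pass 70% of its speed; a pose out of reach is approached as far as the arm can. A call with a gripper value outside its range is refused whole. "claw" is the finger opening in m, from 0 to 0.0854, set as the call begins (left out, the last holds). The fingers move at their own pace and stop on an object; "newtons" is the grip in N (left out, the last holds). Time passes only in rows, so rows that repeat a pose let the fingers close. It gives the time, the measured TCP pose, the force and the opening at its end, in the units of the state.
- get_obs(): the state, without advancing time (a new reading comes with each control period).
- camera(name): name is "side" or "top" or "wrist"; returns a dict with "color" (420x560x3 uint8, blue, green, red), "range_z" (420x560 float32, m along the optical axis (not along the pixel's ray), 0 where there is no reading), "fx", "fy", "cx", "cy" (pixels), "k1" (the pictures are not rectified: a ray, as slopes to the right and down, at radius r is drawn at 1 + k1 r^2 times it, then the intrinsics apply), "T" (4x4, takes a point from camera to world coordinates). Camera axes: x right, y down, z forward; pixel columns grow to the right and rows downward; lengths in m; the calibration is good to about 2 mm. A picture is of the moment at which its call begins.
- job_done(): hands the job in, once; it reports no verdict.
The state is a dict: "time": time; "q": joint angles; "qd": joint speeds; "joint_efforts": joint torques, N m; "ee_pos": TCP position; "tcp_rot": TCP orientation; "wrist_force": force on the tool from outside, world axes, zero at the start; "torque": the same for the moment, N m; "opening": finger opening in m.
Only numpy, scipy, OpenCV 4.12 (cv2) and the standard library are available. Lean on these libraries where they do the work, as an engineer would, in place of code of your own. Each camera call takes 0.05 s, during which the arm holds its last target. There are 200 camera calls.

## Working session

There is one attempt and no reset: what is moved stays moved. The work goes in short steps, Python scripts to look and compute and a tool call to move; the robot and the scene stay as the last step left them, time stands still between calls to the robot, and variables do not carry over. Pictures are saved under pics/ and viewed, about 8 in all and at most 12, crops included, and the job is handed in when it is done.

Besides the shell and the picture viewer there is one more tool, called after "Call:" by a JSON object that holds its "api" and its "payload", one argument or row to a line. move_arm: Moves the arm, as the interface text tells. Its arguments: {"type":"object","properties":{"deltas":{"type":"array"},"claw":{"type":"number"},"newtons":{"type":"number"}},"required":["deltas"]}

```bash
mkdir -p pics; ls; cat > h.py <<'E'
import numpy as np, cv2
from workcell import get_obs, camera, job_done, grip_point_offset
def cloud(c):
    h,w=c["range_z"].shape
    u,v=np.meshgrid(np.arange(w),np.arange(h))
    K=np.array([[c["fx"],0,c["cx"]],[0,c["fy"],c["cy"]],[0,0,1.]])
    p=cv2.undistortPoints(np.stack([u,v],-1).reshape(-1,1,2).astype(float),K,np.array([c["k1"],0,0,0,0.])).reshape(h,w,2)
    z=c["range_z"]
    P=np.stack([p[...,0]*z,p[...,1]*z,z],-1)@c["T"][:3,:3].T+c["T"][:3,3]
    P[z==0]=np.nan
    return P
E
python3 - <<'E'
from h import *
o=get_obs(); print(o, grip_point_offset)
ims=[]
for n in ["side","top"]:
    c=camera(n); cv2.imwrite(f"pics/{n}0.png",c["color"]); np.savez(f"{n}0.npz",P=cloud(c),col=c["color"],T=c["T"])
    print(n,c["T"].round(3).tolist(),c["fx"],c["k1"])
E
```

```text
pics
{'time': 0.0, 'q': array([ 6.50897145e+01,  5.01283140e+00,  1.00347753e+01,  9.51004788e+01,
       -3.16561920e-04,  8.99995131e+01]), 'qd': array([ 0.08388539,  0.06402167,  0.02794046,  0.09414242,  0.05814418,
       -0.05365697]), 'joint_efforts': array([ 5.94907324e-04, -5.20390248e+01,  4.64797390e+01,  1.62436691e-02,
       -1.36020995e-05, -3.76036098e-06]), 'ee_pos': array([0.23156286, 0.49862134, 0.23056934]), 'tcp_rot': array([-9.00785349e+01, -3.15894273e-04, -2.49097982e+01]), 'wrist_force': array([-0.19652563,  0.22444635, -0.48536442]), 'torque': array([-0.02549966, -0.03364969, -0.04006075]), 'opening': 0.0855749861270934} 0.0187
side [[0.971, -0.15, 0.185, 0.299], [-0.238, -0.634, 0.736, -0.718], [0.007, -0.759, -0.651, 0.8], [0.0, 0.0, 0.0, 1.0]] 520.1575534819438 -0.03872927311841971
top [[-0.024, -0.997, 0.074, 0.425], [-1.0, 0.026, 0.017, 0.02], [-0.019, -0.074, -0.997, 0.912], [0.0, 0.0, 0.0, 1.0]] 440.90219795584767 -0.1418638995285785
```

View pics/side0.png

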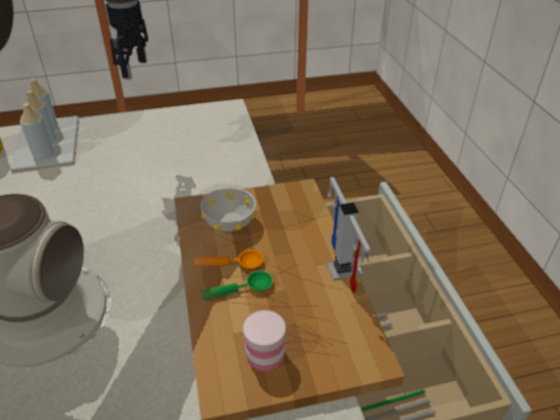

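View pics/top0.png

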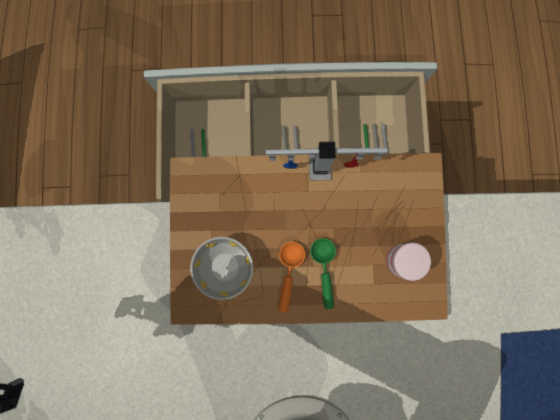

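```bash
python3 - <<'E'
from h import *
for n in ["top","side"]:
    d=np.load(f"{n}0.npz"); P=d["P"]; col=d["col"].astype(int)
    x,y,z=P[...,0],P[...,1],P[...,2]
    m=(abs(z-0.03)<.006)&(x>.3)&(y>-.35)&(y<.4)
    print(n,"board z",np.median(z[m]), "x pct",np.percentile(x[m],[1,99]),"y",np.percentile(y[m],[1,99]))
    roi=(x>.5)&(x<.85)&(y>-.25)&(y<.25)&(z>.15)&(z<.3)
    dark=roi&(col.sum(-1)<120)
    for nm,mm in [("cap",dark),("bar",roi&~dark&(z>.165))]:
        Q=P[mm]; print(nm,len(Q),np.nanpercentile(Q,[2,50,98],axis=0).round(4).tolist())
        if len(Q)>10:
            t=Q[:,:2]-Q[:,:2].mean(0); w,v=np.linalg.eigh(t.T@t); print(Q.mean(0).round(4),"axis deg",np.degrees(np.arctan2(*v[::-1,1])))
    if n=="top":
        b=m&(x>.5); vv=P[dark]; print(cv2.minAreaRect(vv[:,:2].astype(np.float32)*1000), cv2.minAreaRect(P[m][:,:2].astype(np.float32)*1000))
E
```

```text
top board z 0.02907672449757659 x pct [0.30276709 0.61091257] y [-0.29671837  0.25240787]
cap 234 [[0.5732, -0.0625, 0.1921], [0.5848, -0.0507, 0.1948], [0.5975, -0.0378, 0.1973]]
[ 0.5852 -0.0505  0.1948] axis deg 155.39083474575955
bar 712 [[0.5732, -0.149, 0.1678], [0.5845, -0.0477, 0.1873], [0.5986, 0.047, 0.1945]]
[ 0.5846 -0.0488  0.1856] axis deg 89.503201150264
((585.8260498046875, -50.48846435546875), (26.162036895751953, 25.73326873779297), 89.70742797851562) ((456.8207702636719, -22.662689208984375), (561.2308349609375, 316.5650939941406), 89.57501983642578)
side board z 0.03094281483482253 x pct [0.3024665  0.61203988] y [-0.3034985   0.24337262]
cap 127 [[0.5747, -0.0671, 0.1948], [0.5867, -0.0565, 0.1968], [0.5984, -0.0432, 0.199]]
[ 0.5867 -0.0561  0.1969] axis deg 170.7121606948126
bar 714 [[0.5745, -0.1538, 0.1657], [0.5848, -0.066, 0.1874], [0.5997, 0.0419, 0.1964]]
[ 0.5852 -0.0658  0.1841] axis deg 89.7914012964188
```

Call:
{"api": "move_arm", "payload": {
  "deltas": [
    [[0.035,-0.015,-0.022,8],[0.07,-0.03,-0.044,16],[0.105,-0.045,-0.066,24],[0.14,-0.06,-0.088,32],[0.175,-0.07,-0.11,40]]
  ]
}}

```text
time: 0.6
ee_pos: [0.3446, 0.3239, 0.3021]
tcp_rot: [-90.0, 0.0, -65.2]
wrist_force: [1.3, -0.1, 0.3]
opening: 0.0852
```

Call:
{"api": "move_arm", "payload": {
  "deltas": [
    [[0.045,0,0.006,6],[0.09,0,0.012,12],[0.135,0,0.018,18],[0.18,0,0.024,24],[0.222,0,0.03,25.4]]
  ]
}}

```text
time: 1.1
ee_pos: [0.466, 0.1351, 0.3011]
tcp_rot: [-90.0, -0.0, -90.5]
wrist_force: [0.3, 0.9, 0.6]
opening: 0.0855
```

Call:
{"api": "move_arm", "payload": {
  "deltas": [
    [[0.045,0,0.03,0],[0.09,0,0.06,0],[0.135,0,0.09,0],[0.175,0,0.115,0],[0.188,0,0.121,0]]
  ]
}}

```text
time: 1.6
ee_pos: [0.5867, -0.055, 0.2997]
tcp_rot: [-90.1, -0.0, -90.5]
wrist_force: [-0.1, 1.8, 0.3]
opening: 0.0858
```

```bash
python3 - <<'E'
from h import *
o=get_obs(); print(o["time"],o["ee_pos"],o["tcp_rot"],o["q"])
c=camera("wrist"); cv2.imwrite("pics/w1.png",c["color"]); P=cloud(c); np.savez("w1.npz",P=P,col=c["color"]); print(c["T"].round(3).tolist())
x,y,z=P[...,0],P[...,1],P[...,2]
roi=(x>.5)&(x<.7)&(y>-.2)&(y<.1)&(z>.165)&(z<.215)
dark=roi&(c["color"].astype(int).sum(-1)<120)
for mm in (dark,roi&~dark):
    print(mm.sum(),np.percentile(P[mm],[2,50,98],axis=0).round(4).tolist(),cv2.minAreaRect(P[mm][:,:2].astype(np.float32)*1000))
E
```

```text
1.6 [ 0.5866791  -0.05504253  0.29970668] [-9.00990949e+01 -2.03999114e-02 -9.04540038e+01] [-5.34591215e+00  1.30824347e+01  2.69982232e+01  1.04012783e+02
 -2.87760094e-02  8.51081336e+01]
[[1.0, -0.007, -0.003, 0.587], [-0.008, -0.956, -0.293, 0.02], [-0.001, 0.293, -0.956, 0.442], [0.0, 0.0, 0.0, 1.0]]
97 [[0.578, -0.0624, 0.195], [0.5923, -0.0521, 0.1962], [0.5987, -0.0389, 0.1976]] ((586.7997436523438, -51.01081848144531), (23.900514602661133, 24.45236587524414), 0.4119706451892853)
4242 [[0.5736, -0.1457, 0.1749], [0.5861, -0.0446, 0.1893], [0.5986, 0.0461, 0.1972]] ((587.7177124023438, -52.051719665527344), (205.37954711914062, 30.964122772216797), 88.74471282958984)
```

View pics/w1.png

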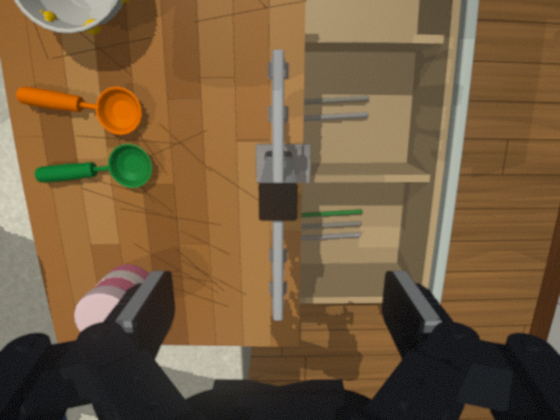

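Call:
{"api": "move_arm", "payload": {
  "deltas": [
    [[-0.003,0.03,0,0],[-0.003,0.06,0,0],[-0.003,0.09,0,0],[-0.003,0.12,0,0],[-0.003,0.14,0,0]]
  ],
  "claw": 0.06
}}

```text
time: 2.15
ee_pos: [0.5844, -0.0485, 0.1585]
tcp_rot: [-90.2, 0.0, -90.3]
wrist_force: [1.2, -0.5, 0.9]
opening: 0.06
```

Call:
{"api": "move_arm", "payload": {
  "deltas": [
    [[0,0.008,0,0],[0,0.014,0,0],[0,0.017,0,0],[0,0.017,0,0]]
  ]
}}

```text
time: 2.55
ee_pos: [0.5856, -0.0487, 0.1448]
tcp_rot: [-90.0, -0.0, -90.3]
wrist_force: [-0.4, -1.1, 0.1]
opening: 0.0601
```

```bash
python3 - <<'E'
from h import *
o=get_obs(); print(o["time"],o["ee_pos"],o["wrist_force"],o["opening"])
ims=[]
for n in("side","wrist"):
    c=camera(n); im=c["color"]
    if n=="side": im=cv2.resize(im[120:330,230:460],(460,420),interpolation=cv2.INTER_CUBIC)
    else: im=im[100:,130:430]
    ims.append(cv2.copyMakeBorder(im,0,420-im.shape[0],0,0,cv2.BORDER_CONSTANT))
cv2.imwrite("pics/g1.png",np.hstack(ims))
E
```

```text
2.55 [ 0.5856225  -0.04866033  0.14484545] [-0.43904409 -1.09763186  0.10672036] 0.06012444177514168
```

View pics/g1.png

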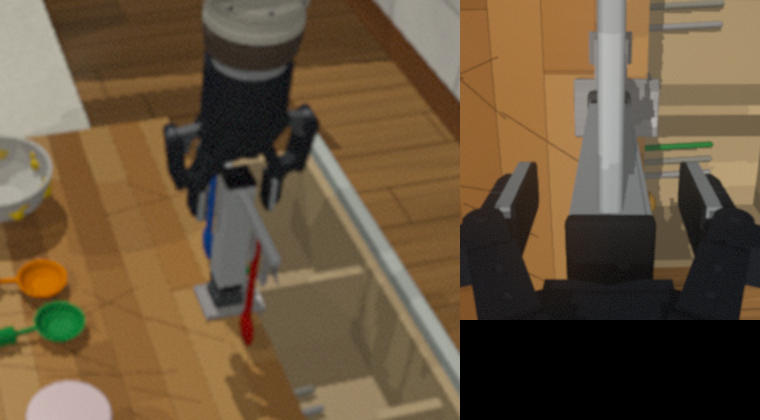

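Call:
{"api": "move_arm", "payload": {
  "deltas": [
    [[0.002,0,0.001,0],[0.002,0,0.001,0],[0.002,0,0.001,0]]
  ],
  "claw": 0.036
}}

```text
time: 2.95
ee_pos: [0.5866, -0.0508, 0.1446]
tcp_rot: [-90.0, -0.0, -90.3]
wrist_force: [-0.0, 0.0, 0.8]
opening: 0.0362
```

Call:
{"api": "move_arm", "payload": {
  "deltas": [
    [[0,0,0,0],[0,0,0,0],[0,0,0,0],[0,0,0,0],[0,0,0,0]]
  ],
  "claw": 0.02,
  "newtons": 50
}}

```text
time: 3.45
ee_pos: [0.5863, -0.0507, 0.1445]
tcp_rot: [-90.0, -0.0, -90.3]
wrist_force: [-2.9, -0.9, 4.5]
opening: 0.0256
```

Call:
{"api": "move_arm", "payload": {
  "deltas": [
    [[0,0,0,0],[0,0,0,0],[0,0,0,0]]
  ]
}}

```text
time: 3.75
ee_pos: [0.5863, -0.0507, 0.1444]
tcp_rot: [-90.0, -0.0, -90.3]
wrist_force: [-4.1, -1.3, 5.8]
opening: 0.0255
```

Call:
{"api": "move_arm", "payload": {
  "deltas": [
    [[0,-0.001,0,0],[0,-0.002,0,0],[0,-0.003,0,0],[0,-0.004,0,0]]
  ]
}}

```text
time: 4.15
ee_pos: [0.5862, -0.0507, 0.1472]
tcp_rot: [-90.1, 0.0, -90.3]
wrist_force: [1.8, -2.0, -10.9]
opening: 0.0257
```

Call:
{"api": "move_arm", "payload": {
  "deltas": [
    [[0,-0.001,0,0],[0,-0.002,0,0],[0,-0.003,0,0],[0,-0.004,0,0],[0,-0.005,0,0]]
  ]
}}

```text
time: 4.65
ee_pos: [0.5862, -0.0507, 0.1538]
tcp_rot: [-90.0, -0.0, -90.3]
wrist_force: [0.9, -3.6, -8.2]
opening: 0.0253
```

Call:
{"api": "move_arm", "payload": {
  "deltas": [
    [[0,-0.002,0,0],[0,-0.004,0,0],[0,-0.006,0,0],[0,-0.008,0,0]]
  ]
}}

```text
time: 5.05
ee_pos: [0.5862, -0.0507, 0.1615]
tcp_rot: [-90.0, -0.0, -90.3]
wrist_force: [-0.1, -2.5, -8.5]
opening: 0.0256
```

Call:
{"api": "move_arm", "payload": {
  "deltas": [
    [[0,-0.002,0,0],[0,-0.004,0,0],[0,-0.006,0,0],[0,-0.008,0,0],[0,-0.01,0,0]]
  ]
}}

```text
time: 5.55
ee_pos: [0.5862, -0.0507, 0.1714]
tcp_rot: [-90.0, -0.0, -90.3]
wrist_force: [-1.8, -3.0, -8.2]
opening: 0.0254
```

Call:
{"api": "move_arm", "payload": {
  "deltas": [
    [[0,-0.001,0,0],[0,-0.002,0,0],[0,-0.002,0,0]]
  ]
}}

```text
time: 5.85
ee_pos: [0.5863, -0.0507, 0.1737]
tcp_rot: [-90.0, -0.0, -90.3]
wrist_force: [-2.9, -4.1, -5.5]
opening: 0.0256
```

```bash
python3 - <<'E'
from h import *
o=get_obs(); print(o["time"],o["ee_pos"],o["wrist_force"],o["opening"])
d=np.load("side0.npz"); c=camera("side"); P=cloud(c)
for Q,col in((d["P"],d["col"]),(P,c["color"])):
    x,y,z=np.moveaxis(Q,-1,0)
    for a,b in((-.15,-.12),(0.02,.045)):
        m=(x>.57)&(x<.6)&(y>a)&(y<b)&(z>.15)&(z<.28); print(m.sum(),np.percentile(z[m],[10,50,90]).round(4))
E
```

```text
5.85 [ 0.58626992 -0.0506867   0.17365933] [-2.8931738  -4.07126376 -5.54654951] 0.025632599093685933
145 [0.1578 0.1843 0.1906]
85 [0.1569 0.1824 0.1904]
154 [0.1854 0.2106 0.219 ]
22 [0.1811 0.1876 0.1951]
```

Call:
{"api": "move_arm", "payload": {
  "deltas": [
    [[0,-0.0005,0,0],[0,-0.001,0,0],[0,-0.0015,0,0]]
  ]
}}

```text
time: 6.2
ee_pos: [0.5862, -0.0507, 0.1745]
tcp_rot: [-90.0, -0.0, -90.3]
wrist_force: [-2.9, -4.5, -5.5]
opening: 0.0254
```

Call:
{"api": "move_arm", "payload": {
  "deltas": [
    [[0,-0.0005,0,0],[0,-0.001,0,0]]
  ]
}}

```text
time: 6.4
ee_pos: [0.5863, -0.0507, 0.1758]
tcp_rot: [-90.0, -0.0, -90.3]
wrist_force: [-2.5, -4.6, -8.6]
opening: 0.0256
```

Call:
{"api": "move_arm", "payload": {
  "deltas": [
    [[0,-0.0005,0,0],[0,-0.001,0,0],[0,-0.0015,0,0]]
  ]
}}

```text
time: 6.7
ee_pos: [0.5863, -0.0507, 0.1773]
tcp_rot: [-90.0, -0.0, -90.3]
wrist_force: [-2.9, -4.7, -8.2]
opening: 0.0256
```

Call:
{"api": "move_arm", "payload": {
  "deltas": [
    [[0,-0.0005,0,0],[0,-0.001,0,0],[0,-0.0015,0,0]]
  ]
}}

```text
time: 7.0
ee_pos: [0.5862, -0.0507, 0.1788]
tcp_rot: [-90.0, -0.0, -90.3]
wrist_force: [-2.3, -3.4, -7.7]
opening: 0.0255
```

Call:
{"api": "move_arm", "payload": {
  "deltas": [
    [[0,-0.0005,0,0],[0,-0.001,0,0],[0,-0.0015,0,0]]
  ]
}}

```text
time: 7.3
ee_pos: [0.5863, -0.0507, 0.1803]
tcp_rot: [-90.0, -0.0, -90.3]
wrist_force: [-2.9, -4.7, -8.7]
opening: 0.0257
```

Call:
{"api": "move_arm", "payload": {
  "deltas": [
    [[0,-0.0005,0,0],[0,-0.001,0,0],[0,-0.0015,0,0]]
  ]
}}

```text
time: 7.6
ee_pos: [0.5862, -0.0507, 0.1818]
tcp_rot: [-90.0, -0.0, -90.3]
wrist_force: [-2.8, -3.5, -7.9]
opening: 0.0253
```

Call:
{"api": "move_arm", "payload": {
  "deltas": [
    [[0,-0.0005,0,0],[0,-0.001,0,0],[0,-0.0015,0,0]]
  ]
}}

```text
time: 7.9
ee_pos: [0.5863, -0.0507, 0.1833]
tcp_rot: [-90.0, -0.0, -90.3]
wrist_force: [-3.1, -5.2, -7.3]
opening: 0.0254
```

Call:
{"api": "move_arm", "payload": {
  "deltas": [
    [[0,-0.0005,0,0],[0,-0.001,0,0],[0,-0.0015,0,0]]
  ]
}}

```text
time: 8.2
ee_pos: [0.5863, -0.0507, 0.1848]
tcp_rot: [-90.0, -0.0, -90.3]
wrist_force: [-2.7, -3.9, -7.8]
opening: 0.0255
```

Call:
{"api": "move_arm", "payload": {
  "deltas": [
    [[0,-0.0005,0,0],[0,-0.001,0,0],[0,-0.0015,0,0]]
  ]
}}

```text
time: 8.5
ee_pos: [0.5862, -0.0507, 0.1863]
tcp_rot: [-90.0, -0.0, -90.3]
wrist_force: [-3.1, -4.1, -6.9]
opening: 0.0253
```

Call:
{"api": "move_arm", "payload": {
  "deltas": [
    [[0,-0.0005,0,0],[0,-0.001,0,0],[0,-0.0015,0,0]]
  ]
}}

```text
time: 8.8
ee_pos: [0.5862, -0.0507, 0.1878]
tcp_rot: [-90.0, -0.0, -90.3]
wrist_force: [-3.6, -3.4, -8.6]
opening: 0.0252
```

Call:
{"api": "move_arm", "payload": {
  "deltas": [
    [[0,-0.0005,0,0],[0,-0.001,0,0],[0,-0.0015,0,0]]
  ]
}}

```text
time: 9.1
ee_pos: [0.5863, -0.0507, 0.1893]
tcp_rot: [-90.0, -0.0, -90.3]
wrist_force: [-3.6, -4.1, -7.8]
opening: 0.0255
```

Call:
{"api": "move_arm", "payload": {
  "deltas": [
    [[0,-0.0005,0,0],[0,-0.001,0,0],[0,-0.0015,0,0]]
  ]
}}

```text
time: 9.4
ee_pos: [0.5863, -0.0507, 0.1909]
tcp_rot: [-90.0, -0.0, -90.3]
wrist_force: [-3.4, -4.0, -7.0]
opening: 0.0254
```

Call:
{"api": "move_arm", "payload": {
  "deltas": [
    [[0,-0.0005,0,0],[0,-0.001,0,0],[0,-0.0015,0,0]]
  ]
}}

```text
time: 9.7
ee_pos: [0.5863, -0.0507, 0.1927]
tcp_rot: [-90.0, -0.0, -90.3]
wrist_force: [-3.8, -3.9, -3.0]
opening: 0.0258
```

Call:
{"api": "move_arm", "payload": {
  "deltas": [
    [[0,-0.0004,0,0],[0,-0.0008,0,0]]
  ]
}}

```text
time: 9.9
ee_pos: [0.5863, -0.0507, 0.1939]
tcp_rot: [-90.0, -0.0, -90.3]
wrist_force: [-5.1, -3.3, -0.9]
opening: 0.0253
```

Call:
{"api": "move_arm", "payload": {
  "deltas": [
    [[0,-0.0004,0,0],[0,-0.0008,0,0]]
  ]
}}

```text
time: 10.1
ee_pos: [0.5863, -0.0507, 0.1949]
tcp_rot: [-90.0, -0.0, -90.3]
wrist_force: [-5.2, -4.0, -3.0]
opening: 0.0255
```

Call:
{"api": "move_arm", "payload": {
  "deltas": [
    [[0,-0.0004,0,0],[0,-0.0008,0,0]]
  ]
}}

```text
time: 10.3
ee_pos: [0.5862, -0.0507, 0.1953]
tcp_rot: [-90.0, -0.0, -90.3]
wrist_force: [-2.8, -4.6, -7.0]
opening: 0.0254
```

Call:
{"api": "move_arm", "payload": {
  "deltas": [
    [[0,-0.0004,0,0],[0,-0.0008,0,0]]
  ]
}}

```text
time: 10.5
ee_pos: [0.5862, -0.0507, 0.1956]
tcp_rot: [-90.0, -0.0, -90.3]
wrist_force: [-4.1, -3.8, -6.8]
opening: 0.0256
```

Call:
{"api": "move_arm", "payload": {
  "deltas": [
    [[0,-0.0004,0,0],[0,-0.0008,0,0]]
  ]
}}

```text
time: 10.7
ee_pos: [0.5862, -0.0507, 0.1963]
tcp_rot: [-90.0, -0.0, -90.3]
wrist_force: [-3.2, -4.9, -7.4]
opening: 0.0254
```

Call:
{"api": "move_arm", "payload": {
  "deltas": [
    [[0,-0.0004,0,0],[0,-0.0008,0,0]]
  ]
}}

```text
time: 10.9
ee_pos: [0.5862, -0.0507, 0.1972]
tcp_rot: [-90.0, -0.0, -90.3]
wrist_force: [-3.7, -5.1, -8.3]
opening: 0.0254
```

Call:
{"api": "move_arm", "payload": {
  "deltas": [
    [[0,-0.0004,0,0],[0,-0.0008,0,0]]
  ]
}}

```text
time: 11.1
ee_pos: [0.5862, -0.0507, 0.1975]
tcp_rot: [-90.0, -0.0, -90.3]
wrist_force: [-2.5, -4.3, -11.2]
opening: 0.0256
```

Call:
{"api": "move_arm", "payload": {
  "deltas": [
    [[0,-0.0004,0,0],[0,-0.0004,0,0]]
  ]
}}

```text
time: 11.3
ee_pos: [0.5862, -0.0507, 0.1977]
tcp_rot: [-90.1, -0.0, -90.3]
wrist_force: [-2.3, -5.1, -12.9]
opening: 0.0256
```

Call:
{"api": "move_arm", "payload": {
  "deltas": [
    [[0,0.0005,0,0],[0,0.0008,0,0],[0,0.0008,0,0]]
  ]
}}

```text
time: 11.6
ee_pos: [0.5862, -0.0507, 0.1977]
tcp_rot: [-90.0, -0.0, -90.3]
wrist_force: [-3.1, -4.0, -9.5]
opening: 0.0255
```

Call:
{"api": "move_arm", "payload": {
  "deltas": [
    [[0,0,0,0],[0,0,0,0],[0,0,0,0],[0,0,0,0],[0,0,0,0]]
  ],
  "claw": 0.06
}}

```text
time: 12.1
ee_pos: [0.5865, -0.0505, 0.1979]
tcp_rot: [-90.0, 0.0, -90.3]
wrist_force: [0.7, -0.5, -0.2]
opening: 0.0599
```

```bash
python3 - <<'E'
from h import *
o=get_obs(); print(o["time"],o["ee_pos"],o["wrist_force"],o["opening"])
c=camera("wrist"); P=cloud(c); a=c["color"]
c=camera("side"); Q=cloud(c)
x,y,z=np.moveaxis(Q,-1,0)
m=(x>.57)&(x<.6)&(y>-.15)&(y<-.12)&(z>.15)&(z<.28); print(m.sum(),np.percentile(z[m],[10,50,90]).round(4))
x,y,z=np.moveaxis(P,-1,0)
m=(x>.575)&(x<.6)&(y>-.07)&(y<-.035)&(z>.22)&(z<.28); print(m.sum(), np.percentile(z[m],[10,50,90]).round(4))
cv2.imwrite("pics/g2.png",a)
E
```

```text
12.1 [ 0.58650892 -0.05051331  0.19786003] [ 0.67947301 -0.53798807 -0.19767387] 0.05985261220100047
162 [0.2101 0.2355 0.2429]
10520 [0.2364 0.2486 0.2772]
```

View pics/g2.png

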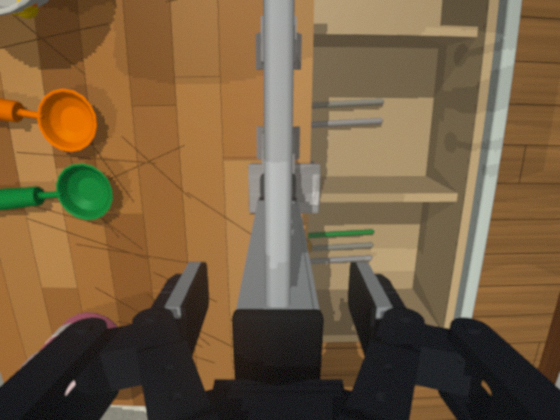

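Call:
{"api": "move_arm", "payload": {
  "deltas": [
    [[0,-0.02,0,0],[0,-0.045,0,0],[0,-0.07,0,0],[0,-0.09,0,0],[0,-0.09,0,0]]
  ]
}}

```text
time: 12.7
ee_pos: [0.587, -0.0507, 0.2905]
tcp_rot: [-89.8, -0.0, -90.3]
wrist_force: [-0.2, 0.4, 0.2]
opening: 0.0598
```

Call:
{"api": "move_arm", "payload": {
  "deltas": [
    [[0.001,0,0,0],[0.001,0,0,0],[0.001,0,0,0],[0.001,0,0,0],[0.001,0,0,0]]
  ],
  "claw": 0.0
}}

```text
time: 13.2
ee_pos: [0.5862, -0.0516, 0.2871]
tcp_rot: [-90.0, 0.0, -90.3]
wrist_force: [-0.4, 0.1, 0.6]
opening: -0.0
```

```bash
python3 - <<'E'
from h import *
o=get_obs(); print(o["time"],o["ee_pos"],o["wrist_force"],o["opening"])
for n in("wrist","top"):
    c=camera(n); P=cloud(c); x,y,z=np.moveaxis(P,-1,0)
    m=(x>.56)&(x<.61)&(y>-.08)&(y<-.02)&(z>.235)&(z<.262)
    if m.sum()>20: print(n,m.sum(),np.percentile(P[m],[5,50,95],axis=0).round(4).tolist())
    cv2.imwrite(f"pics/{n}3.png",c["color"])
E
```

```text
13.2 [ 0.58621496 -0.05162594  0.28710775] [-0.37947078  0.09987933  0.60793637] -4.782487380393851e-06
wrist 2832 [[0.5738, -0.0601, 0.2403], [0.5862, -0.0455, 0.2483], [0.5982, -0.0254, 0.2495]]
```

View pics/wrist3.png

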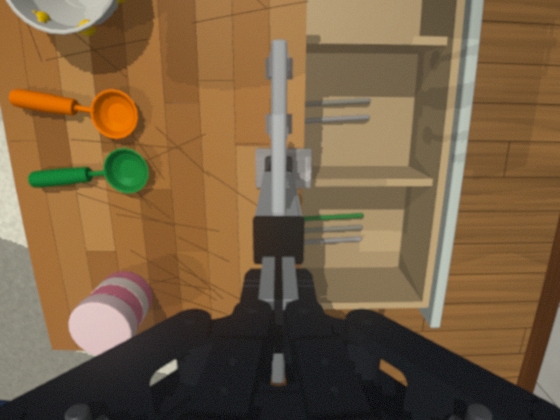

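Call:
{"api": "move_arm", "payload": {
  "deltas": [
    [[0,0.01,0,0],[0,0.02,0,0],[0,0.028,0,0],[0,0.034,0,0],[0,0.034,0,0]]
  ]
}}

```text
time: 13.8
ee_pos: [0.5859, -0.0516, 0.2522]
tcp_rot: [-90.1, 0.0, -90.3]
wrist_force: [-0.8, -0.3, 0.2]
opening: 0.0
```

Call:
{"api": "move_arm", "payload": {
  "deltas": [
    [[0,0.0005,0,0],[0,0.001,0,0],[0,0.0015,0,0],[0,0.002,0,0]]
  ]
}}

```text
time: 14.2
ee_pos: [0.5864, -0.0517, 0.2517]
tcp_rot: [-90.0, -0.0, -90.3]
wrist_force: [-0.9, 0.7, -0.2]
opening: 0.0002
```

Call:
{"api": "move_arm", "payload": {
  "deltas": [
    [[0,0.0005,0,0],[0,0.001,0,0],[0,0.0015,0,0]]
  ]
}}

```text
time: 14.5
ee_pos: [0.5863, -0.0517, 0.25]
tcp_rot: [-90.0, 0.0, -90.3]
wrist_force: [0.5, 0.2, 0.2]
opening: 0.0002
```

Call:
{"api": "move_arm", "payload": {
  "deltas": [
    [[0,0.0005,0,0],[0,0.001,0,0]]
  ]
}}

```text
time: 14.7
ee_pos: [0.5863, -0.0516, 0.2489]
tcp_rot: [-90.0, 0.0, -90.3]
wrist_force: [-0.1, -0.3, 0.0]
opening: -0.0002
```

Call:
{"api": "move_arm", "payload": {
  "deltas": [
    [[0,0.0004,0,0],[0,0.0008,0,0]]
  ]
}}

```text
time: 14.9
ee_pos: [0.5863, -0.0517, 0.2483]
tcp_rot: [-90.0, -0.0, -90.3]
wrist_force: [-0.5, 0.1, 1.6]
opening: 0.0001
```

Call:
{"api": "move_arm", "payload": {
  "deltas": [
    [[0,0.0004,0,0],[0,0.0008,0,0]]
  ]
}}

```text
time: 15.1
ee_pos: [0.5863, -0.0516, 0.2476]
tcp_rot: [-90.0, -0.0, -90.3]
wrist_force: [-0.7, 1.0, 1.7]
opening: 0.0002
```

Call:
{"api": "move_arm", "payload": {
  "deltas": [
    [[0,0.0004,0,0],[0,0.0008,0,0]]
  ]
}}

```text
time: 15.3
ee_pos: [0.5863, -0.0517, 0.2467]
tcp_rot: [-90.0, -0.0, -90.3]
wrist_force: [-1.2, 0.4, 3.2]
opening: 0.0
```

Call:
{"api": "move_arm", "payload": {
  "deltas": [
    [[0,0.0004,0,0],[0,0.0004,0,0]]
  ]
}}

```text
time: 15.5
ee_pos: [0.5863, -0.0517, 0.2464]
tcp_rot: [-90.0, -0.0, -90.3]
wrist_force: [-0.5, 0.2, 3.5]
opening: 0.0002
```

Call:
{"api": "move_arm", "payload": {
  "deltas": [
    [[0,0.0004,0,0],[0,0.0004,0,0]]
  ]
}}

```text
time: 15.7
ee_pos: [0.5863, -0.0517, 0.2462]
tcp_rot: [-90.0, -0.0, -90.3]
wrist_force: [-2.7, 0.0, 5.2]
opening: 0.0001
```

Call:
{"api": "move_arm", "payload": {
  "deltas": [
    [[0,0.0004,0,0],[0,0.0004,0,0]]
  ]
}}

```text
time: 15.9
ee_pos: [0.5864, -0.0516, 0.2461]
tcp_rot: [-89.9, -0.0, -90.3]
wrist_force: [-1.2, 0.3, 7.7]
opening: 0.0003
```

Call:
{"api": "move_arm", "payload": {
  "deltas": [
    [[0,0.0004,0,0],[0,0.0004,0,0]]
  ]
}}

```text
time: 16.1
ee_pos: [0.5864, -0.0517, 0.246]
tcp_rot: [-89.9, -0.0, -90.3]
wrist_force: [-1.6, -0.5, 7.6]
opening: -0.0002
```

Call:
{"api": "move_arm", "payload": {
  "deltas": [
    [[0,0.0005,0,0],[0,0.0005,0,0]]
  ]
}}

```text
time: 16.3
ee_pos: [0.5864, -0.0516, 0.2458]
tcp_rot: [-89.9, -0.0, -90.3]
wrist_force: [-3.0, 0.9, 10.9]
opening: 0.0001
```

Call:
{"api": "move_arm", "payload": {
  "deltas": [
    [[0,0.0004,0,0],[0,0.0007,0,0],[0,0.0007,0,0],[0,0.0007,0,0]]
  ]
}}

```text
time: 16.7
ee_pos: [0.5864, -0.0517, 0.2456]
tcp_rot: [-89.9, -0.0, -90.3]
wrist_force: [-4.1, -0.7, 13.3]
opening: -0.0002
```

Call:
{"api": "move_arm", "payload": {
  "deltas": [
    [[0,0.0003,0,0],[0,0.0004,0,0],[0,0.0004,0,0],[0,0.0004,0,0],[0,0.0004,0,0]]
  ]
}}

```text
time: 17.2
ee_pos: [0.5864, -0.0516, 0.2456]
tcp_rot: [-89.8, -0.0, -90.3]
wrist_force: [-4.4, 0.9, 14.4]
opening: 0.0
```

Call:
{"api": "move_arm", "payload": {
  "deltas": [
    [[0,0.0002,0,0],[0,0.0003,0,0],[0,0.0003,0,0],[0,0.0003,0,0],[0,0.0003,0,0]]
  ]
}}

```text
time: 17.7
ee_pos: [0.5864, -0.0517, 0.2455]
tcp_rot: [-89.8, -0.0, -90.3]
wrist_force: [-4.5, -0.1, 17.4]
opening: -0.0002
```

Call:
{"api": "move_arm", "payload": {
  "deltas": [
    [[0,-0.001,0,0],[0,-0.003,0,0],[0,-0.008,0,0],[0,-0.02,0,0],[0,-0.05,0,0]]
  ]
}}

```text
time: 18.2
ee_pos: [0.5857, -0.0516, 0.291]
tcp_rot: [-90.3, 0.0, -90.3]
wrist_force: [0.2, -0.4, 0.1]
opening: 0.0002
```

Call:
{"api": "move_arm", "payload": {
  "deltas": [
    [[-0.03,0,-0.03,0],[-0.06,0,-0.06,0],[-0.09,0,-0.09,0],[-0.09,0,-0.09,0],[-0.09,0,-0.09,0]]
  ]
}}

```text
time: 18.7
ee_pos: [0.4966, 0.0393, 0.2934]
tcp_rot: [-90.0, -0.0, -90.2]
wrist_force: [0.2, -0.6, -0.7]
opening: 0.0003
```

```bash
python3 - <<'E'
from h import *
o=get_obs(); print(o["time"],o["ee_pos"],o["wrist_force"])
ims=[]
for n in("side","top"):
    d=np.load(f"{n}0.npz"); c=camera(n); P=cloud(c)
    for Q in(d["P"],P):
        x,y,z=np.moveaxis(Q,-1,0)
        m=(x>.57)&(x<.6)&(y>-.15)&(y<-.12)&(z>.15)&(z<.28); print(n,m.sum(),np.percentile(z[m],[50,90]).round(4))
        m=(x>.575)&(x<.6)&(y>-.068)&(y<-.04)&(z>.19)&(z<.28); print(" cap",m.sum(),np.percentile(z[m],[50,90]).round(4) if m.any() else 0)
    ims.append(c["color"][:,100:500])
cv2.imwrite("pics/end.png",np.hstack(ims))
E
```

```text
18.7 [0.49662127 0.03934418 0.29343107] [ 0.21588715 -0.59780821 -0.6943984 ]
side 145 [0.1843 0.1906]
 cap 157 [0.1966 0.1983]
side 162 [0.2331 0.2406]
 cap 434 [0.2301 0.2472]
top 132 [0.1861 0.189 ]
 cap 205 [0.1949 0.1963]
top 130 [0.2339 0.2384]
 cap 0 0
```

View pics/end.png

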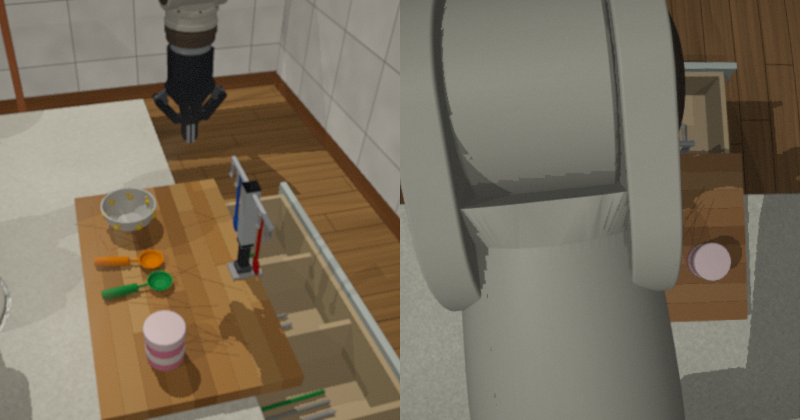

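Side view: the sleeve stands free and raised at (250,210). The bowl, jar and spoons are where they were, and the arm is clear.

```bash
python3 -c "
from workcell import job_done; print(job_done())"
```

```text
the job is handed in; nothing more can be done
None
```

The sleeve is one hole higher, bore the test push and stands free. I handed the job in at about 19 s, and hand-in gave no verdict.

- **Lift:** I squeezed the button flush with a 50 N grip and lifted the sleeve. Near 50 mm the pull dropped as the button popped out. It then rose to 13 N against the stop, and I eased off and let go.
- **Test push:** I pressed the cap with the closed fingers up to about 17 N. That is slightly above the 15 N or so you asked for, and well under the 28 N limit. The sleeve slid down about 2.5 mm from where I had let go, then stopped. Play of 0.75 mm each way explains about 1.5 mm of that; the rest is probably measuring error and give in the arm.
- **Final check:** The side camera puts the bar 50 mm above its start, and the cap was about 215 mm above the board when pressed. By eye in the last side picture, the bowl, jar and loose spoons had not moved; I did not measure them.
- **Not confirmed:** No camera view showed the button in its new hole. That it popped through rests on the forces and the height. The top camera's cap reading was blocked by the arm, though its bar reading agreed with the side camera at 49 mm.

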